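# Couple a bench magnifier to its ball mount

### The job

Put the magnifier on its bench mount: swing the red handle of its coupler up, lower the coupler gently over the ball until its foot lies fully home in the pocket with the lens on the side of the yellow mark, then press the handle all the way down to lock it. Let go, and leave the beaker, the timer and the dish where they are.

Things in the scene. Friction and masses are not known exactly. Their poses are not given: they have to be found in the camera images.
- coupler_grip (a point): Middle of the magnifier's coupler head, an aluminium block with black side patches, 41 x 41 mm, 48 mm high; grip it across y (41 mm). 30 mm above the underside of the foot, 18 mm below the block's top. x: toward the handle and the lens, z: up. The loose magnifier (0.45 to 0.7 kg) starts standing on the worktop; its centre of mass is about 25 mm lensward of here.
- coupler_foot (a point): Underside of the foot, under the middle of the ball opening; axes as coupler_grip. Foot: 84 x 44 mm, 8 mm thick, reaching 50 mm lensward and 34 mm the other way. The opening is 31 mm square, 42 mm deep. A steel jaw is in the ball's way unless the handle is raised above 0.5 rad, and catches under the ball when the handle is down. Fully home, this point meets mount_seat.
- lens (a point): Centre of the round lens (black ring, outside diameter 68 mm, 11 mm thick) on a 10 mm rod that runs under the handle; 142 mm from coupler_grip along its x and 8.5 mm lower.
- lever_pivot (a point): Hinge of the lock handle on the coupler: 27 mm from coupler_grip along its x (toward the lens) and 10 mm above it. The hinge axis is the coupler's y.
- lever_paddle (a point): Centre of the red paddle of the handle, 34 mm long, 16 mm wide (along the coupler's y), 9 mm thick; 56 mm from lever_pivot. Handle down, it lies level above the lens rod, 40 mm above the underside of the foot, with 9 mm of air under it; pinch it across its 16 mm from above to raise it, push it from above to lower it.
- lock_lever (a joint): Angle of the lock handle: 0 = down and level (locked), growing as the paddle swings up and back toward the coupler; stop at 0.9 rad (fully raised). A stiff hinge (0.03 to 0.06 N m): it stays where it is left. Pinched hard while it is swung, it can lift the loose magnifier with it.
- mount_seat (a point): Middle of the mount's pocket floor, on the axis of the ball; z up, x toward the yellow mark, where the lens must point. The fixed mount is a grey plate 120 x 80 mm; this floor is 12 mm above the worktop. Rims 5 mm high enclose a pocket 88 x 48 mm for the foot (2 mm play all round), reaching 52 mm from here toward the mark and 36 mm the other way.
- mount_ball (a point): Centre of the steel ball (diameter 28 mm) on its stud, 26 mm above mount_seat. The top of the ball is 40 mm above the pocket floor.
- beaker: Glass beaker, 73 mm in diameter, 93 mm high, a bystander; origin under its centre.
- timer: Small white bench timer with coloured buttons, 52 x 66 x 21 mm, a bystander; origin under its centre.
- dish: Petri dish, 60 mm in diameter, 15 mm high, a bystander; origin under its centre.

How it is judged (in metres and radians):
On the way, in this order (a step that is already met when the one before it is completed fails the run):
1. the handle is swung up (above 0.6 rad) (value of joint lock_lever above 0.6 rad), for 0.2 s.
2. the coupler is fully home over the ball, the handle still up (above 0.5 rad) (value of joint lock_lever above 0.5 rad and horizontal distance between coupler_foot and mount_seat below 0.005 m and z of coupler_foot in the frame of mount_seat below 0.0025 m and x of lens in the frame of mount_seat above 0.12 m), for 0.2 s.
At the end, for the whole second after the job is handed in: The magnifier rests on the mount, released and still: its foot within 5 mm of the seat sideways and 2.5 mm in height, tilted less than 0.05 rad, the lens on the side of the yellow mark, and the handle down (below 0.1 rad) (value of joint lock_lever below 0.1 rad and horizontal distance between coupler_foot and mount_seat below 0.005 m and z of coupler_foot in the frame of mount_seat below 0.0025 m and angle between coupler_foot's own z axis and vertical below 0.05 rad and x of lens in the frame of mount_seat above 0.12 m and linear speed of magnifier below 0.02 m/s); the robot touches nothing.
It fails at once if the coupler is rammed onto the mount (contact force above 80 N) (contact force between magnifier and mount above 80 N).
It fails at once if the coupler is dropped onto the ball (it moves faster than 0.45 m/s over or on the ball) (linear speed of magnifier above 0.45 m/s and horizontal distance between coupler_foot and mount_seat below 0.02 m and z of coupler_foot in the frame of mount_seat below 0.04 m).
It fails at once if a bystander is moved by more than 3 cm (distance of any of beaker, timer, dish from where it was at the start of the episode above 0.03 m).
It also fails if it takes over 69 s, if anything falls off the work surface, if the arm or the gripper's body presses on something with over 40 N, if the wrist force passes 120 N, or if a joint passes its speed limit or range.

### The arm

A 7-joint arm with a two-finger parallel gripper is mounted at the origin on a cart in front of the work surface, level with it; the furniture and walls round the work are solid. World frame = base frame: x ahead of the robot, y to its left, z up, the work surface at z = 0. Lengths are in m, angles in degrees, forces in N, time in s.
With the tool pointing down it reaches from about 0.425 to 0.875 m from the base axis. Payload 8.4 kg.
Tool frame: the origin (TCP) lies at the very end of the fingers, on their centre line; the grasp point (between the pads) lies 19 mm behind it; z points along the fingers, x is the direction in which the jaws open and shut, and the axes are right-handed (so a half turn about z gives the same grasp; the last joint's range is limited). The gripper opens to 87 mm and grips with 3 to 60 N. Pads are 19 mm wide; open, the fingers measure 117 mm over their backs; the gripper's body (75 mm by 190 mm) begins 51 mm behind the grasp point.
Start: joints at [-76.616, 19.091, 2.286, 83.961, -0.768, 76.965, -3.352], TCP at [0.212, 0.614, 0.223] pointing down, gripper open.
Joint ranges: [-147.57, 147.57], [-21.85, 119.76], [-74.77, 79.35], [14.55, 137.4], [-85.83, 265.84], [4.83, 119.75], [-152.11, 152.11]. Speed limits (degrees/s): [127.2, 127.2, 159.86, 159.86, 180, 180, 180].

### API

Orientations are given as a 3x3 rotation matrix whose columns are the frame's x, y, z axes.
In Python, from plant import robot gives the robot as it stands.
- The arm moves only by the shell command python3 -m creep 'ROWS' [FORCE]. ROWS is JSON, one flat list of numbers, 7 for each row, row after row: the shift along the tool's x, y, z in units of 0.06 m (1.0 is 0.06 m), then the turn, a rotation vector about the tool's x, y, z in units of 180 degrees (1.0 is 180 degrees), then the opening, from -1 (shut) to 1 (fully open), so that 0 is half open. In form: [tx, ty, tz, wx, wy, wz, jaw, tx, ty, tz, wx, wy, wz, jaw, ...]. A call has 1 to 8 rows; each row shifts and turns the pose as measured when the row begins, along the tool's axes as they then stand; what a row does not reach is not made up. A row lasts 1/8 s, in which the tool goes at most 62.5 mm and 10.7 degrees, less where a joint would pass 70% of its speed; a pose out of reach is approached as far as the arm can. A call with a number of a shift or a turn outside -1 to 1 is refused whole. A call with a gripper value outside its range is refused whole. The fingers move at their own pace and stop on an object; FORCE is the grip in N (left out, the last holds). Time passes only in rows, so rows that do not move let the fingers close. It gives the time, the measured TCP pose, the force and the opening at its end, in the units of the state.
- robot.state(): the state, without advancing time (a new reading comes with each control period).
- robot.capture(name): name is "scene" or "top" or "wrist"; returns a dict with "image" (480x640x3 uint8, red, green, blue), "fov_y" (degrees; the focal length in pixels is half the picture's height over the tangent of half this angle, whatever the lens; pixels are square), "cx", "cy" (the principal point, pixels), "R" (3x3) and "t" (3): a world point X has camera coordinates R X + t; the wrist camera has in their place "tool_from_camera" (4x4, takes a point from camera to tool coordinates, whose origin is the TCP and whose axes are the tool frame's). Camera axes: x right, y down, z forward; pixel columns grow to the right and rows downward; lengths in m; the calibration is good to about 2 mm. The wrist camera is an equidistant fisheye: a pixel r from the principal point sees the ray r / f radians off the axis. A picture is of the moment at which its call begins: read the wrist's pose just before it. There is no depth.
- robot.close_job(): hands the job in, once; it reports no verdict.
The state is a dict: "t": time; "q": joint angles; "dq": joint speeds; "tau": joint torques, N m; "eef_pos": TCP position; "ee_rot": TCP orientation; "force": force on the tool from outside, world axes, zero at the start; "ft_torque": the same for the moment, N m; "width": finger opening in m.
Only numpy, scipy, OpenCV 4.12 (cv2) and the standard library are available. Lean on these libraries where they do the work, as an engineer would, in place of code of your own. Each camera call takes 0.05 s, during which the arm holds its last target. There are 200 camera calls.

## Working session

There is one attempt and no reset: what is moved stays moved. The work goes in short steps, Python scripts to look and compute and a shell command to move; the robot and the scene stay as the last step left them, time stands still between calls to the robot, and variables do not carry over. Pictures are saved under pics/ and viewed, about 8 in all and at most 12, crops included, and the job is handed in when it is done.

```bash
ls; mkdir -p pics; cat > h.py <<'E'
import numpy as np, cv2, json
from plant import robot
def shot(n,f):
    s=robot.state(); c=robot.capture(n); cv2.imwrite(f'pics/{f}.png',cv2.cvtColor(c['image'],cv2.COLOR_RGB2BGR))
    d={k:(np.array(v).tolist() if k!='image' else None) for k,v in c.items()}
    d['pos']=np.array(s['eef_pos']).tolist(); d['rot']=np.array(s['ee_rot']).tolist(); json.dump(d,open(f'pics/{f}.json','w')); return c
def ray(f,u,v):
    d=json.load(open(f'pics/{f}.json')); F=240/np.tan(np.radians(d['fov_y'])/2)
    p=np.array([u-d['cx'],v-d['cy']])
    if 'tool_from_camera' in d:
        r=np.linalg.norm(p); th=r/F; k=np.append(p/max(r,1e-9)*np.sin(th),np.cos(th))
        T=np.array(d['tool_from_camera']); R=np.array(d['rot']); return R@T[:3,3]+np.array(d['pos']),R@T[:3,:3]@k
    R=np.array(d['R']);t=np.array(d['t']); k=np.append(p/F,1); return -R.T@t, R.T@k
def plane(f,u,v,z):
    o,k=ray(f,u,v); return o+k*(z-o[2])/k[2]
def proj(f,X):
    d=json.load(open(f'pics/{f}.json')); F=240/np.tan(np.radians(d['fov_y'])/2)
    X=np.array(X)
    if 'tool_from_camera' in d:
        T=np.array(d['tool_from_camera']); R=np.array(d['rot'])
        c=T[:3,:3].T@(R.T@(X-np.array(d['pos']))-T[:3,3]); rr=np.hypot(c[0],c[1]); th=np.arctan2(rr,c[2])
        return np.array([d['cx'],d['cy']])+c[:2]/rr*th*F
    c=np.array(d['R'])@X+np.array(d['t']); return np.array([d['cx'],d['cy']])+F*c[:2]/c[2]
E
python3 - <<'E'
from h import *
s=robot.state(); print({k:np.round(v,3).tolist() for k,v in s.items()})
for n in('top','scene','wrist'):
    c=shot(n,n+'0'); print(n,{k:np.round(v,3).tolist() for k,v in c.items() if k!='image'})
E
```

```text
pics
{'t': 0.0, 'q': [-76.616, 19.133, 2.285, 84.009, -0.769, 76.967, -3.352], 'dq': [-0.034, -0.01, 0.007, 0.08, 0.059, -0.034, -0.011], 'tau': [-0.0, -65.635, 1.335, -40.38, -0.06, 0.045, 0.0], 'eef_pos': [0.212, 0.614, 0.222], 'ee_rot': [[0.327, 0.945, -0.0], [0.945, -0.327, -0.002], [-0.002, 0.0, -1.0]], 'force': [0.353, -0.394, 1.056], 'ft_torque': [0.004, -0.001, 0.005], 'width': 0.087}
top {'fov_y': 52.31, 'cx': 315.757, 'cy': 241.56, 'R': [[-0.015, -1.0, -0.022], [-0.997, 0.017, -0.081], [0.082, 0.021, -0.996]], 't': [0.245, 0.599, 0.873]}
scene {'fov_y': 50.89, 'cx': 324.636, 'cy': 238.34, 'R': [[0.514, -0.858, 0.021], [-0.555, -0.35, -0.755], [0.655, 0.376, -0.656]], 't': [-0.123, 0.438, 0.392]}
wrist {'fov_y': 65.706, 'cx': 325.134, 'cy': 236.333, 'tool_from_camera': [[1.0, -0.0, -0.0, 0.001], [0.001, 0.965, 0.261, -0.071], [0.0, -0.261, 0.965, -0.162], [0.0, 0.0, 0.0, 1.0]]}
```

```bash
python3 -c "
import cv2,numpy as np
a=cv2.imread('pics/top0.png');b=cv2.imread('pics/scene0.png')
cv2.imwrite('pics/v1.png',np.vstack([cv2.resize(a,(400,300)),cv2.resize(b,(400,300))]))"
```

```text
(no output)
```

View pics/top0.png

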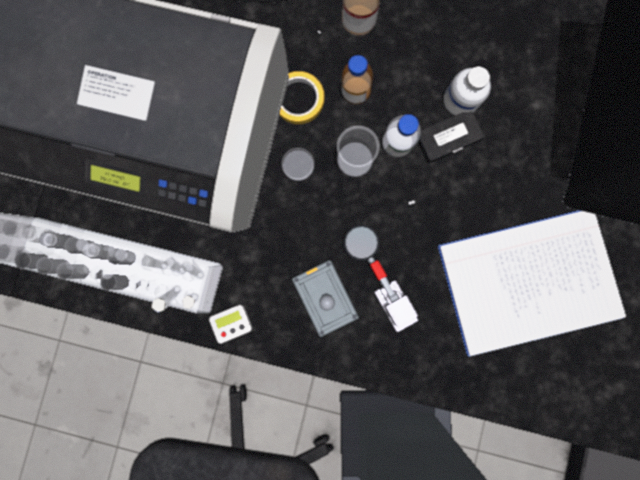

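View pics/scene0.png

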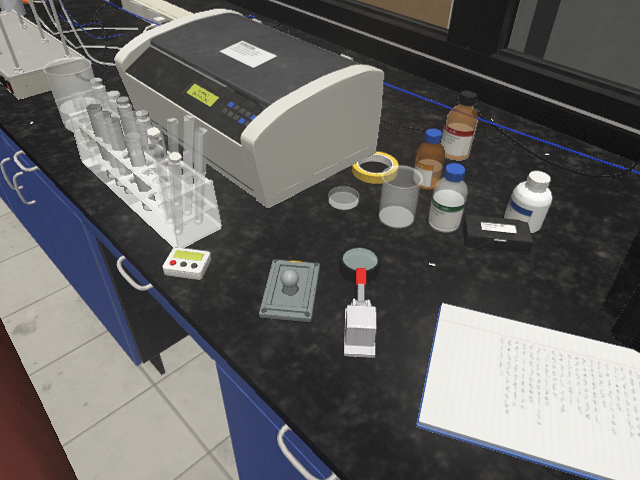

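Top view: mount at about (325,298), with the yellow mark at (311,270); the lens is at (361,242), red paddle at (378,269), and coupler block at (400,308). The timer is at (231,324), the dish at (298,164) and the beaker at (357,150).

```bash
cat > m1.py <<'E'
from h import *
def cc(f,mask_fn,box,show=1):
    im=cv2.imread(f'pics/{f}.png'); hsv=cv2.cvtColor(im,cv2.COLOR_BGR2HSV).astype(int)
    m=mask_fn(hsv[...,0],hsv[...,1],hsv[...,2]).astype(np.uint8); k=np.zeros_like(m); x0,y0,x1,y1=box; k[y0:y1,x0:x1]=m[y0:y1,x0:x1]
    cs,_=cv2.findContours(k,cv2.RETR_EXTERNAL,cv2.CHAIN_APPROX_NONE); c=max(cs,key=cv2.contourArea); M=cv2.moments(c)
    return np.array([M['m10']/M['m00'],M['m01']/M['m00']]),cv2.minAreaRect(c),M['m00'],c
red=lambda h,s,v:((h<8)|(h>172))&(s>120)&(v>80)
yel=lambda h,s,v:(h>12)&(h<35)&(s>110)&(v>100)
if __name__=='__main__':
    for f,bx in(('top0',[(350,240,420,300),(290,255,330,285),(340,220,382,262),(280,250,365,345),(370,270,425,340)]),('scene0',[(340,260,380,300),(255,250,330,290),(335,240,385,285),(250,250,330,330),(335,295,385,360)])):
        p,r,a,_=cc(f,red,bx[0]); print(f,'red',p,r,a,'z.04',plane(f,*p,0.0445))
        try:
            p,r,a,_=cc(f,yel,bx[1]); print('yel',p,a,plane(f,*p,0.017))
        except Exception as e: print('no yel',e)
        g=lambda h,s,v:(v>65)&(s<90)
        p,r,a,_=cc(f,g,bx[3]); print('mount',p,r,a)
        print(' corners',[np.round(plane(f,*q,0.014),3).tolist() for q in cv2.boxPoints(r)])
        p,r,a,_=cc(f,lambda h,s,v:(v>70)&(s<120),bx[2]); print('lens',p,r,a,plane(f,*p,0.0215))
        p,r,a,_=cc(f,lambda h,s,v:(v>150)&(s<60),bx[4]); print('block',p,r,a,plane(f,*p,0.04))
    print(proj('top0',[.212,.614,.222]))
E
python3 m1.py; python3 -c "
import cv2,numpy as np
a=cv2.imread('pics/top0.png')[225:345,280:430];b=cv2.imread('pics/scene0.png')[235:365,245:395]
cv2.imwrite('pics/v2.png',np.hstack([cv2.resize(a,(400,320),interpolation=2),cv2.resize(b,(370,320),interpolation=2)]))"
```

```text
top0 red [377.86862745 269.51470588] ((377.9670104980469, 269.7406005859375), (18.940073013305664, 10.489887237548828), 60.945396423339844) 170.0 z.04 [0.54947585 0.1246492  0.0445    ]
yel [311.49612403 270.24806202] 21.5 [0.55062675 0.24455032 0.017     ]
mount [325.12609884 298.64148254] ((324.77679443359375, 298.1092224121094), (66.39159393310547, 44.796173095703125), 63.92464065551758) 2806.0
 corners [[0.537, 0.285, 0.014], [0.572, 0.209, 0.014], [0.461, 0.157, 0.014], [0.426, 0.232, 0.014]]
lens [361.31617934 242.62729045] ((361.0, 243.5), (35.0, 32.0), 90.0) 855.0 [0.60011377 0.15151793 0.0215    ]
block [396.62700264 304.88380775] ((394.9450988769531, 302.1246337890625), (53.983211517333984, 26.25621223449707), 60.64224624633789) 1071.5 [0.48584318 0.09227338 0.04      ]
scene0 red [360.91529153 275.92189219] ((361.0, 276.5), (17.0, 10.0), 90.0) 151.5 z.04 [0.54937083 0.12262193 0.0445    ]
yel [294.79487179 260.82051282] 6.5 [0.54754547 0.2426294  0.017     ]
mount [289.97007295 290.62795106] ((288.97686767578125, 289.6502685546875), (53.067962646484375, 62.875648498535156), 8.746162414550781) 2901.5
 corners [[0.422, 0.224, 0.014], [0.539, 0.291, 0.014], [0.569, 0.207, 0.014], [0.45, 0.151, 0.014]]
lens [359.7482699  258.38985006] ((359.63525390625, 258.24114990234375), (35.20369338989258, 22.472076416015625), 4.398705005645752) 578.0 [0.6054182  0.15259652 0.0215    ]
block [360.89209622 314.25521191] ((360.0, 311.5), (33.0, 30.0), 90.0) 727.5 [0.48558415 0.08867503 0.04      ]
[ 45.83957472 513.95808299]
```

View pics/v2.png

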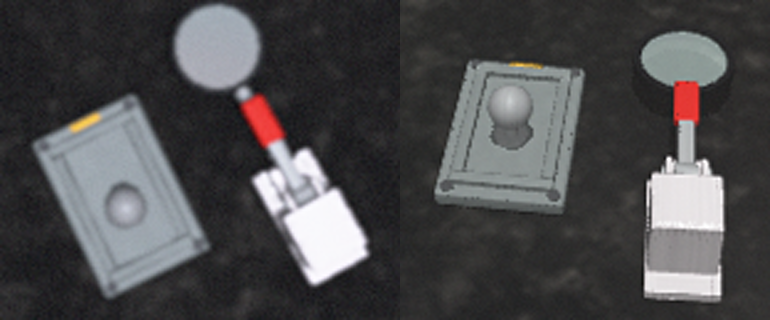

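View pics/wrist0.png

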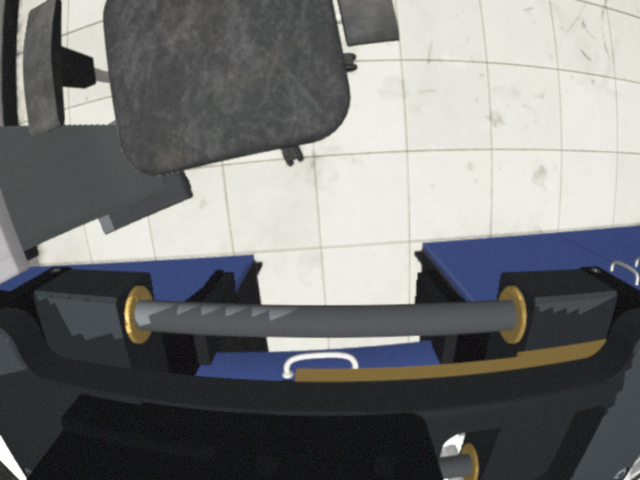

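The wrist view shows only floor and the gripper for now; the crops confirm the poses. From both views the magnifier's yaw is about 28° and its grip is at about (0.477,0.085). The mount's yaw is about 27°, with its centre at about (0.497,0.22). I'll move closer to get a wrist look.

```bash
python3 -m creep '[0,0,-0.7,0,0,0,1, 0,0,-0.7,0,0,0,1]'; python3 -m creep '[-0.67,0.69,0,0,0,0,1,-0.67,0.69,0,0,0,0,1,-0.67,0.69,0,0,0,0,1,-0.67,0.69,0,0,0,0,1,-0.67,0.69,0,0,0,0,1,-0.67,0.69,0,0,0,0,1,-0.67,0.69,0,0,0,0,1,-0.67,0.69,0,0,0,0,1]'; python3 -m creep '[0,0,0,0,0,-0.052,1,0,0,0,0,0,-0.052,1,0,0,0,0,0,-0.052,1,0,0,0,0,0,-0.052,1,0,0,0,0,0,-0.052,1]'
```

```text
t: 0.4
eef_pos: [0.2117, 0.6122, 0.303]
ee_rot: [[0.327, 0.945, -0.003], [0.945, -0.327, -0.01], [-0.01, 0.001, -1.0]]
force: [-0.2, 0.3, 0.7]
width: 0.0866
t: 1.4
eef_pos: [0.4237, 0.1922, 0.3063]
ee_rot: [[0.319, 0.948, -0.002], [0.948, -0.319, -0.004], [-0.005, -0.001, -1.0]]
force: [1.0, 0.7, 0.7]
width: 0.0869
t: 2.02
eef_pos: [0.4255, 0.1857, 0.3061]
ee_rot: [[-0.484, 0.875, -0.003], [0.875, 0.484, -0.004], [-0.002, -0.004, -1.0]]
force: [0.7, -0.7, 0.2]
width: 0.0868
```

```bash
python3 -m creep '[-0.39,0.77,0.3,0,0,0,1,-0.39,0.77,0.3,0,0,0,1,-0.39,0.77,0.3,0,0,0,1,0,0,0,0,0,0,1,0,0,0,0,0,0,1]'; python3 -c "
from h import *
shot('wrist','wrist1')"
```

```text
t: 2.65
eef_pos: [0.5841, 0.1933, 0.2491]
ee_rot: [[-0.49, 0.871, -0.004], [0.872, 0.49, -0.003], [-0.001, -0.005, -1.0]]
force: [-0.0, 0.4, 1.2]
width: 0.0872
```

View pics/wrist1.png

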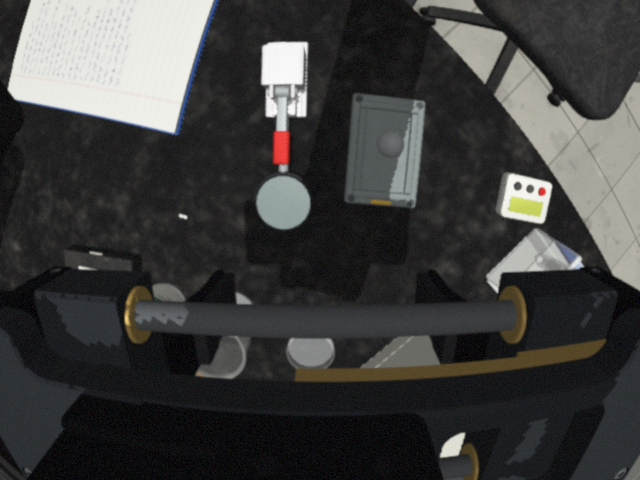

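The wrist view shows the red paddle at (281,147), lens at (283,202), mount corners at about (356,95), (424,101), (414,208) and (346,203), ball at (391,143), and yellow mark at (381,203).

```bash
cat > m2.py <<'E'
from m1 import *
f='wrist1'
p,r,a,_=cc(f,red,(260,120,300,175)); P=plane(f,*p,.0445); print('paddle',P,p,r)
p,r,a,_=cc(f,lambda h,s,v:(v>75)&(s<120),(250,172,320,240)); L=plane(f,*p,.027); print('lens',L,p,r)
d=(L-P)[:2]; y=np.arctan2(d[1],d[0]); print('dist',np.linalg.norm(d),'yaw',np.degrees(y)); u=np.array([np.cos(y),np.sin(y)])
print('grip', P[:2]-u*.083, L[:2]-u*.142)
b,r,a,_=cc(f,lambda h,s,v:(v>150)&(s<60),(255,30,315,122)); print('block',r)
for q in [(262,43),(307,42),(265,84),(304,84)]: print(' blocktop',plane(f,*q,.048))
p,r,a,_=cc(f,yel,(360,190,400,215)); print('yel',plane(f,*p,.014),p)
im=cv2.imread('pics/wrist1.png'); g=cv2.cvtColor(im,6)
m=(cv2.GaussianBlur(g,(5,5),0)>52).astype(np.uint8); k=np.zeros_like(m); k[85:220,335:435]=m[85:220,335:435]
c=max(cv2.findContours(k,0,1)[0],key=cv2.contourArea); r=cv2.minAreaRect(c); print('mount',r); print(cv2.boxPoints(r).round(1).tolist())
C=np.array([plane(f,*q,.014) for q in [(356,94),(425,100),(414,209),(345,204)]])[:,:2]; print(C)
print('sides',[np.linalg.norm(C[i]-C[i-1]) for i in range(4)],'cen',C.mean(0)); 
w=(C[3]+C[2]-C[0]-C[1])/2; yw=np.arctan2(w[1],w[0]); w/=np.linalg.norm(w); print('yaw',np.degrees(yw),'seat',C.mean(0)-.008*w)
for z in(.038,): print('ball w',plane(f,391,143,z),'ball top', plane('top0',327.2,301.9,z), 'scene', plane('scene0',245+111*150/370,235+106*130/320,z))
E
python3 m2.py; python3 -c "
import cv2,numpy as np
a=cv2.imread('pics/wrist1.png')[25:235,235:445]
cv2.imwrite('pics/v3.png',cv2.resize(cv2.convertScaleAbs(a,alpha=1.6,beta=10),(600,600),interpolation=2))"
```

```text
paddle [0.55065738 0.12454582 0.0445    ] [280.812074   147.47581954] ((280.5, 147.5), (33.0, 17.0), 90.0)
lens [0.6014686  0.15205387 0.027     ] [282.88013825 202.11022869] ((283.0, 202.0), (54.0, 54.0), 90.0)
dist 0.05777951702124615 yaw 28.430122542382883
grip [0.47766732 0.08503063] [0.47659403 0.08444957]
block ((283.67669677734375, 81.34033203125), (45.480323791503906, 79.57525634765625), 1.1691392660140991)
 blocktop [0.46710292 0.05679695 0.048     ]
 blocktop [0.4460652  0.09561692 0.048     ]
 blocktop [0.50253022 0.08053158 0.048     ]
 blocktop [0.48490098 0.11424265 0.048     ]
yel [0.55163782 0.24437005 0.014     ] [380.48985507 201.88115942]
mount ((385.6016845703125, 150.63294982910156), (76.79335021972656, 109.3085708618164), 5.617580413818359)
[[342.0, 201.3000030517578], [352.70001220703125, 92.5], [429.20001220703125, 100.0], [418.5, 208.8000030517578]]
[[0.4638345  0.16306128]
 [0.42994628 0.2301052 ]
 [0.53955052 0.28127072]
 [0.57292654 0.21177714]]
sides [np.float64(0.11947513967480469), np.float64(0.07512189005585541), np.float64(0.12095866427960278), np.float64(0.07709291689480342)] cen [0.50156446 0.22155359]
yaw 24.546785724397992 seat [0.49428748 0.2182301 ]
ball w [0.49255324 0.21783778 0.038     ] ball top [0.4927983  0.21643114 0.038     ] scene [0.49350616 0.21521199 0.038     ]
```

View pics/v3.png

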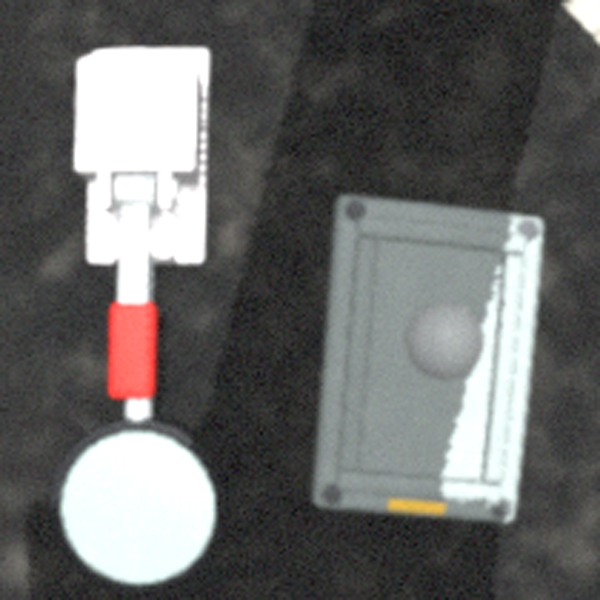

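Close agreement: coupler yaw is about 28.4° with its grip at about (0.477,0.085). Mount yaw is about 24.8°, and the seat at about (0.493,0.2175). Next I'll go above the paddle.

```bash
python3 -m creep '[-0.364,-0.53,0.5,0,0,0.0056,0,-0.364,-0.53,0.5,0,0,0,0,0,0,0.6,0,0,0,0,0,0,0,0,0,0,0]'; cat > m3.py <<'E'
from m1 import *
import sys
f=sys.argv[1]; shot('wrist',f)
im=cv2.imread(f'pics/{f}.png')
a,b=proj(f,[.55,.124,.0445]).astype(int); print('exp paddle',a,b)
p,r,A,_=cc(f,red,(a-40,b-40,a+40,b+40)); P=plane(f,*p,.0445); print('paddle',P,r)
e=proj(f,[.493,.2175,.038]); print('exp ball',e)
g=cv2.medianBlur(cv2.cvtColor(im,6),3); x,y=e.astype(int)
if 40<x<600 and 40<y<440:
    h=cv2.HoughCircles(g[y-40:y+40,x-40:x+40],cv2.HOUGH_GRADIENT,1,30,param1=60,param2=10,minRadius=8,maxRadius=24)
    if h is not None: print('ball',h[0,:3]+[x-40,y-40,0],[plane(f,q[0]+x-40,q[1]+y-40,.038) for q in h[0,:3]])
p,r,A,_=cc(f,lambda h,s,v:(v>150)&(s<60),tuple(np.r_[proj(f,[.477,.085,.03]).astype(int)-60,proj(f,[.477,.085,.03]).astype(int)+60].clip(0,640))); print('block',r)
E
python3 m3.py wrist2
```

```text
t: 3.2
eef_pos: [0.546, 0.1248, 0.1562]
ee_rot: [[-0.478, 0.878, 0.002], [0.878, 0.478, 0.005], [0.004, 0.005, -1.0]]
force: [0.0, 0.3, 0.9]
width: 0.0548
exp paddle 320 235
paddle [0.55017976 0.12407925 0.0445    ] ((321.0, 235.0), (42.0, 20.0), 90.0)
exp ball [455.76815764 226.55271196]
ball [[453.5        228.5         16.79999924]
 [434.5        195.5         12.19999981]] [array([0.49532237, 0.21665619, 0.038     ]), array([0.48060119, 0.18789057, 0.038     ])]
block ((299.5474548339844, 130.3265838623047), (36.08262252807617, 103.11730194091797), 20.34410285949707)
```

View pics/wrist2.png

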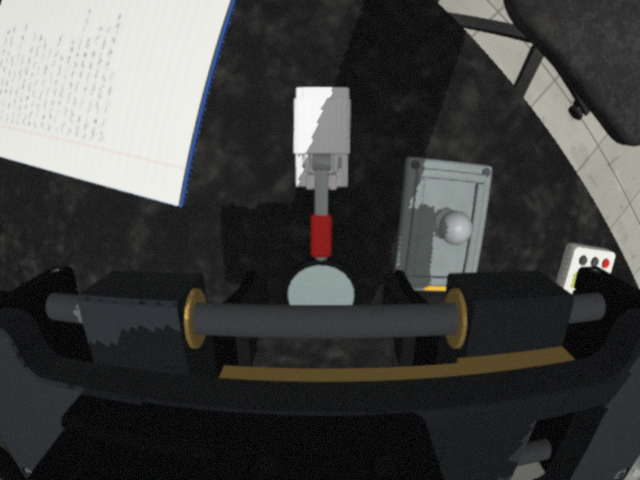

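The paddle (321,235), block and lens all line up on one image column, so the yaw is right. Descending and pinching lightly.

```bash
python3 -m creep '[-0.044,0.055,0.7,0,0,0,0,0,0,0.7,0,0,0,0,0,0,0.5,0,0,0,0,0,0,0.2,0,0,0,0,0,0,0.07,0,0,0,0]'; python3 -m creep '[0,0,0,0,0,0,-1,0,0,0,0,0,0,-1,0,0,0,0,0,0,-1,0,0,0,0,0,0,-1]' 5
```

```text
t: 3.88
eef_pos: [0.5603, 0.1315, 0.037]
ee_rot: [[-0.483, 0.875, 0.021], [0.876, 0.483, 0.016], [0.004, 0.026, -1.0]]
force: [0.9, 0.4, 0.1]
width: 0.0436
t: 4.38
eef_pos: [0.5626, 0.1324, 0.0408]
ee_rot: [[-0.483, 0.875, 0.026], [0.876, 0.483, 0.019], [0.004, 0.032, -0.999]]
force: [0.8, -0.3, -1.3]
width: 0.0159
```

The pose has drifted lensward and up during the descent, so I'll reopen and correct it.

```bash
python3 -m creep '[0,0,0,0,0,0,0,0,0,0,0,0,0,0]'; python3 -m creep '[0,-0.22,0.2,0.0103,0,0,0,0,0,0,0,0,0,0]';  python3 -c "
from h import *
s=robot.state(); print(s['q'],s['dq'],s['eef_pos'],s['force'],s['ft_torque'])"
```

```text
t: 4.62
eef_pos: [0.5625, 0.1324, 0.0409]
ee_rot: [[-0.483, 0.875, 0.026], [0.876, 0.483, 0.019], [0.004, 0.032, -0.999]]
force: [-0.2, -0.3, 0.3]
width: 0.0285
t: 4.88
eef_pos: [0.55, 0.1258, 0.0273]
ee_rot: [[-0.483, 0.875, -0.005], [0.875, 0.483, 0.002], [0.004, -0.004, -1.0]]
force: [1.1, 0.6, -0.3]
width: 0.0419
[-43.22358871  22.10341     31.04775269 108.81132027 -14.24894205
  53.13679987 113.53786016] [-0.08792501 -0.81685463  0.24748436 -1.31889088 -0.11318524 -0.52194689
 -0.01891135] [0.55000758 0.1257764  0.02730035] [ 1.07257118  0.63916868 -0.27875939] [ 0.04293722 -0.03007838  0.00693678]
```

```bash
python3 -m creep '[-0.025,-0.01,0.06,0,0,0,0,0,0,0,0,0,0,0]'; python3 -m creep '[0,0,0,0,0,0,-1,0,0,0,0,0,0,-1,0,0,0,0,0,0,-1,0,0,0,0,0,0,-1]' 5
```

```text
t: 5.12
eef_pos: [0.5501, 0.1239, 0.0231]
ee_rot: [[-0.483, 0.876, -0.006], [0.876, 0.483, 0.001], [0.004, -0.004, -1.0]]
force: [0.0, -0.3, 0.4]
width: 0.0433
t: 5.62
eef_pos: [0.5505, 0.1242, 0.0235]
ee_rot: [[-0.483, 0.876, -0.005], [0.876, 0.483, 0.002], [0.004, -0.003, -1.0]]
force: [-0.1, 0.2, -0.1]
width: 0.016
```

```bash
python3 -m creep '[0,0.0236,-0.0946,-0.0318,0,0,-1,0,0.0236,-0.0946,-0.0318,0,0,-1,0,0,0,0,0,0,-1]'
```

```text
t: 6.0
eef_pos: [0.5523, 0.1256, 0.0349]
ee_rot: [[-0.484, 0.858, 0.172], [0.875, 0.473, 0.1], [0.004, 0.199, -0.98]]
force: [-1.0, -1.5, -1.2]
width: 0.0157
```

```bash
python3 -m creep '[0,0.0236,-0.0946,-0.0318,0,0,-1,0,0.0236,-0.0946,-0.0318,0,0,-1,0,0.0236,-0.0946,-0.0318,0,0,-1,0,0,0,0,0,0,-1]'; python3 -m creep '[0,0.0236,-0.0946,-0.0318,0,0,-1,0,0.0236,-0.0946,-0.0318,0,0,-1,0,0.0236,-0.0946,-0.0318,0,0,-1,0,0,0,0,0,0,-1]';python3 -c "
from h import *
print(robot.state()['q'].round(1) if hasattr(robot.state()['q'],'round') else robot.state()['q'])
shot('scene','scene1')
cv2.imwrite('pics/v4.png',cv2.resize(cv2.imread('pics/scene1.png')[180:400,230:500],(640,522),interpolation=2))"
```

```text
t: 6.5
eef_pos: [0.5524, 0.1263, 0.0523]
ee_rot: [[-0.486, 0.768, 0.417], [0.874, 0.425, 0.236], [0.004, 0.479, -0.878]]
force: [-1.6, -2.7, -1.6]
width: 0.016
t: 7.0
eef_pos: [0.5667, 0.1238, 0.0855]
ee_rot: [[-0.493, 0.686, 0.535], [0.869, 0.411, 0.274], [-0.032, 0.6, -0.799]]
force: [2.9, 0.8, -0.8]
width: 0.0161
[-50.1  -1.3  40.3 135.2 -43.9  14.  150.6]
```

View pics/v4.png

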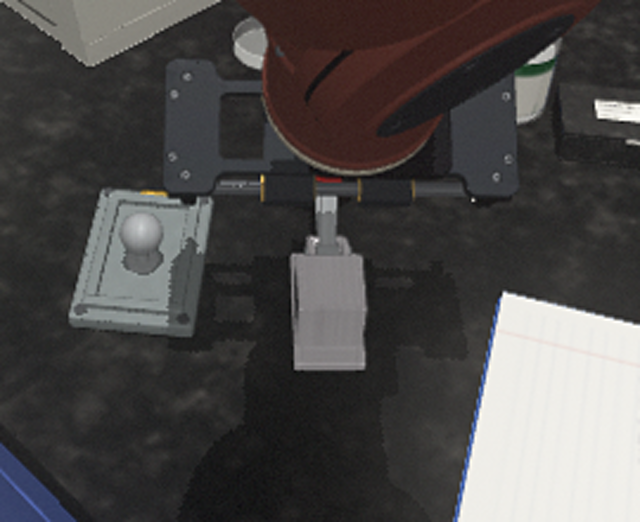

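The arm has come close to its limits on q4, q6 and q7. The tool left the arc, and the block seems to have been dragged about 20 px in the scene view. I'll back off along the reverse displacement before releasing.

```bash
python3 -m creep '[0.03,-0.1,0.04,0.01,0,0,-1,0.03,-0.1,0.04,0.01,0,0,-1,0.03,-0.1,0.04,0.01,0,0,-1,0,0,0,0,0,0,-1]';python3 -c "
from h import *
print(np.round(robot.state()['q'],1))
shot('wrist','wrist3')"
```

```text
t: 7.55
eef_pos: [0.5611, 0.1281, 0.0728]
ee_rot: [[-0.498, 0.73, 0.468], [0.866, 0.441, 0.235], [-0.035, 0.522, -0.852]]
force: [-0.0, -1.4, -4.5]
width: 0.0162
[-49.2   1.2  37.6 132.3 -28.1  18.1 133.3]
```

View pics/wrist3.png

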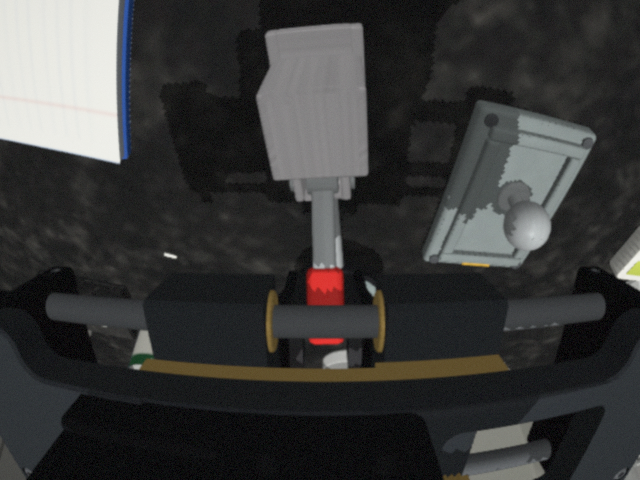

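The paddle is pinched at (325,290), and −4.5 N in z says part of the magnifier's weight is hanging on it. I'll lower it until it stands on the worktop again.

```bash
python3 -m creep '[0,-0.0435,0.071,0,0,0,-1,0,-0.0435,0.071,0,0,0,-1,0,0,0,0,0,0,-1]'; python3 -m creep '[0,-0.0435,0.071,0,0,0,-1,0,0,0,0,0,0,-1]';
```

```text
t: 7.98
eef_pos: [0.5646, 0.1298, 0.0654]
ee_rot: [[-0.499, 0.727, 0.472], [0.866, 0.44, 0.238], [-0.035, 0.527, -0.849]]
force: [-0.2, -1.3, -1.1]
width: 0.0164
t: 8.22
eef_pos: [0.5659, 0.1306, 0.0615]
ee_rot: [[-0.499, 0.726, 0.473], [0.866, 0.44, 0.239], [-0.035, 0.529, -0.848]]
force: [-0.1, 0.4, -1.3]
width: 0.0164
```

```bash
python3 -m creep '[0,-0.02,0.04,0,0,0,-1,0,0,0,0,0,0,-1]'; python3 -m creep '[0,0,0,0,0,0,-0.2,0,0,0,0,0,0,-0.2,0,0,0,0,0,0,-0.2]'; python3 -m creep '[0,0,-0.5,0,0,0,-0.2,0,0,-0.5,0,0,0,-0.2,0,0,-0.3,0.03,0,0,0,0,0,0,0.04,0,0,0,0,0,0,0.04,0,0,0,0,0,0,0.04,0,0,0,0,0,0,0,0,0,0]'; python3 -c "
from h import *
print(np.round(robot.state()['q'],1))
shot('wrist','wrist4');shot('scene','scene2');shot('top','top2')
a=cv2.imread('pics/wrist4.png')[0:400,120:560];b=cv2.imread('pics/scene2.png')[200:400,240:460]
cv2.imwrite('pics/v5.png',np.hstack([a,cv2.resize(b,(340,400),interpolation=2)]))"
```

```text
t: 8.48
eef_pos: [0.5668, 0.1311, 0.0596]
ee_rot: [[-0.5, 0.725, 0.474], [0.866, 0.44, 0.24], [-0.035, 0.53, -0.847]]
force: [0.3, 1.5, 0.4]
width: 0.0161
t: 8.85
eef_pos: [0.5648, 0.1301, 0.0579]
ee_rot: [[-0.499, 0.727, 0.471], [0.866, 0.439, 0.239], [-0.034, 0.527, -0.849]]
force: [0.6, -0.7, 0.4]
width: 0.033
t: 9.72
eef_pos: [0.5259, 0.1101, 0.1221]
ee_rot: [[-0.497, 0.865, 0.074], [0.867, 0.498, 0.004], [-0.033, 0.067, -0.997]]
force: [0.5, -0.5, -0.1]
width: 0.0433
[-47.5   7.8  32.9 111.9  -4.   57.5 106.8]
```

View pics/v5.png

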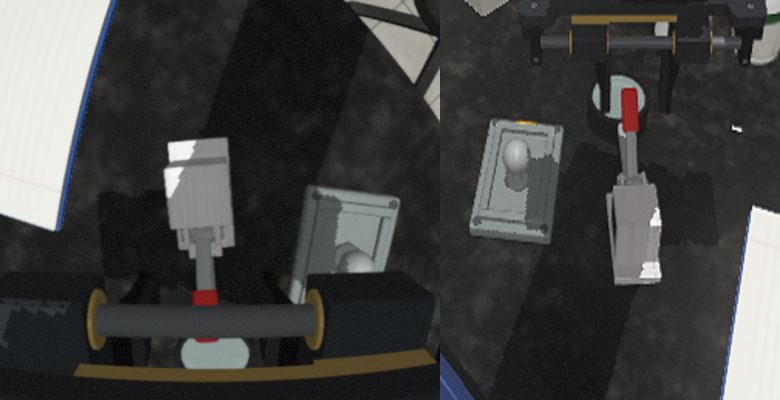

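The handle is now partly raised, and the magnifier is standing flat but slightly shifted and turned. Next I'll triangulate the paddle and lens.

```bash
cat > tri.py <<'E'
from m1 import *
from scipy.optimize import least_squares
def big(f,fn,box=None):
    try:
        p,r,A,_=cc(f,fn,box or (0,0,640,480)); return p,A,r
    except ValueError: return None,0,None
def tri(obs):
    A=np.zeros((3,3));b=np.zeros(3)
    for f,p in obs:
        o,k=ray(f,*p); k/=np.linalg.norm(k); M=np.eye(3)-np.outer(k,k); A+=M;b+=M@o
    X=np.linalg.solve(A,b); return X,[np.round(proj(f,X)-p,1).tolist() for f,p in obs]
E
python3 - <<'E'
from tri import *
s,A,r=big('scene2',red,(380,230,460,300)); print('scene red',s,A,r)
t,B,r=big('top2',red,(330,220,430,320)); print('top red',t,B,r)
if t is not None: print(tri([('scene2',s),('top2',t)]))
for f,bx in(('scene2',(360,225,440,270)),('top2',(330,215,400,285))):
    p,A,r=big(f,lambda h,s,v:(v>100)&(s>8)&(s<60)&(h>60)&(h<110),bx); print(f,'lens',p,A,r, None if p is None else plane(f,*p,.027))
cv2.imwrite('pics/x.png',cv2.imread('pics/top2.png')[200:360,250:450])
E
```

```text
scene red None 0 None
top red [420.45318973 297.45125656] 603.5 ((417.5, 298.0), (42.0, 23.0), 90.0)Traceback (most recent call last):
  File "<stdin>", line 4, in <module>
  File "tri.py", line 10, in tri
    o,k=ray(f,*p); k/=np.linalg.norm(k); M=np.eye(3)-np.outer(k,k); A+=M;b+=M@o
        ~~~^^^^^^
TypeError: Value after * must be an iterable, not NoneType
```

```bash
python3 -m creep '[0.14,0.6,-0.66,0.022,0.0105,0,0,0.14,0.6,-0.66,0,0,0,0,0,0,0,0,0,0,0,0,0,0,0,0,0,0]'; cat > m4.py <<'E'
from tri import *
import sys
n=sys.argv[1]; w,sc='wrist'+n,'scene'+n; shot('wrist',w); shot('scene',sc)
lens=lambda h,s,v:(v>75)&(s>8)&(s<80)&(h>60)&(h<110)
white=lambda h,s,v:(v>150)&(s<60)
s,A,r=big(sc,red,(330,225,400,300)); q,B,r2=big(w,red,(200,80,420,330)); print('red',s,A,r,q,B,r2)
P,e=tri([(sc,s),(w,q)]); print('paddle',P,e)
l1,A,r=big(sc,lens,(330,220,400,285)); l2,B,r2=big(w,lens,(200,100,420,330)); print('lens',l1,A,r,l2,B,r2)
L=plane(w,*l2,.027); print('lens',plane(sc,*l1,.027),L,tri([(sc,l1),(w,l2)]))
E
python3 m4.py 5
python3 -c "
import cv2,numpy as np
a=cv2.imread('pics/wrist5.png')[0:300,150:500]
cv2.imwrite('pics/v6.png',cv2.resize(a,(700,600),interpolation=2))"
```

```text
t: 10.38
eef_pos: [0.5693, 0.1538, 0.2009]
ee_rot: [[-0.491, 0.871, -0.009], [0.871, 0.491, 0.004], [0.008, -0.006, -1.0]]
force: [0.7, -0.4, 0.3]
width: 0.0434
red [362.59405074 254.74453193] 190.5 ((363.0, 254.5), (21.0, 10.0), 90.0) [301.32636469 207.58652729] 717.5 ((301.4774475097656, 207.45925903320312), (39.17434310913086, 20.14918327331543), 87.61405944824219)
paddle [0.56347966 0.12991802 0.07383366] [[-0.3, -0.0], [-0.5, -0.0]]
lens [351.95888594 247.06366048] 377.0 ((354.8810729980469, 247.61349487304688), (22.42405128479004, 33.08466720581055), 72.89727020263672) [398.58761376 185.67445627] 4322.0 ((396.0, 183.0), (120.0, 46.0), 90.0)
lens [0.61758046 0.17419895 0.027     ] [0.50991983 0.20015172 0.027     ] (array([0.5153488 , 0.15102035, 0.12840438]), [[-16.4, -6.7], [-37.1, -11.6]])
```

View pics/v6.png

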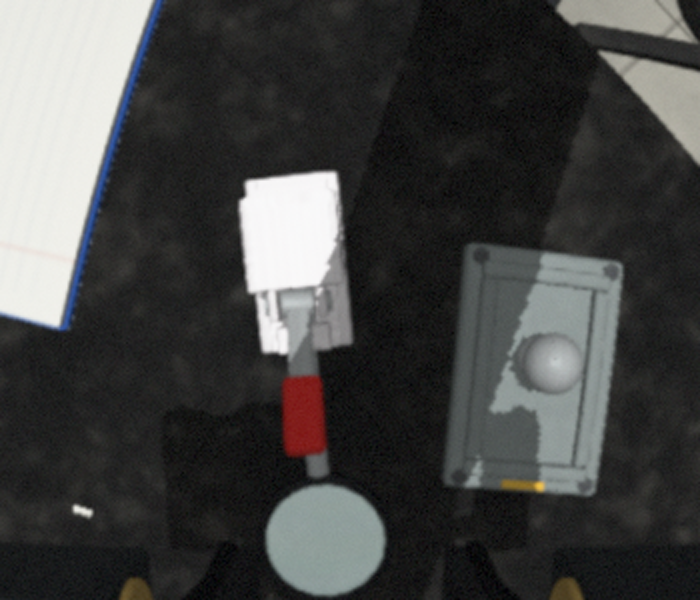

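Handle angle is about 0.57 rad (paddle z about 0.074), so it needs a bit more. Now computing the coupler yaw and position from the pixels: lens at (313,270), paddle at (301,208).

```bash
cat > m5.py <<'E'
from tri import *
import sys
w=sys.argv[1]
im=cv2.imread(f'pics/{w}.png'); g=cv2.cvtColor(im,6)
p,A,r=big(w,lambda h,s,v:(v>75)&(s>8)&(s<80)&(h>60)&(h<110),(270,235,352,305)); print('lens px',p,A,r)
L=plane(w,*p,.027)[:2]; print('lens',L)
P=np.array([.5655,.131]); d=L-P; print('yaw lens-paddle',np.degrees(np.arctan2(d[1],d[0])),np.linalg.norm(d))
E=lambda u,v,z:plane(w,150+u/2,v/2,z)[:2]
# side edges of block top (v6 px), z .048 ; right edge & left edge
a,b,c,e=E(243,202,.048),E(249,292,.048),E(332,204,.048),E(343,285,.048)
print('top corners',a,b,c,e)
h=E(297,300,.045); d=L-h; print('yaw hinge-lens',np.degrees(np.arctan2(d[1],d[0])),np.linalg.norm(d))
f1,f2=E(263,353,.008),E(352,345,.008); print('foot front',f1,f2,np.linalg.norm(f1-f2)); m=(f1+f2)/2; d=f1-f2; print('yaw foot',np.degrees(np.arctan2(d[0],-d[1])) , 'yaw m-L',np.degrees(np.arctan2(*(L-m)[::-1])),np.linalg.norm(L-m))
E
python3 m5.py wrist5
```

```text
lens px [312.23624406 269.61437781] 2559.5 ((312.5, 269.5), (55.0, 59.0), 90.0)
lens [0.62010606 0.17007808]
yaw lens-paddle 35.588883524459035 0.06714847718198735
top corners [0.49994071 0.06485196] [0.53250695 0.08576012] [0.48298268 0.09826858] [0.51084452 0.11918747]
yaw hinge-lens 34.56674494640741 0.11433394200822904
foot front [0.55811711 0.10153346] [0.53405647 0.13705618] 0.042904290281397986
yaw foot 34.11100611152962 yaw m-L 34.45330110763192 0.08976520123381199
```

```bash
python3 -m creep '[-0.3,-0.24,0,0,0,-0.03,0,0,0,0.5,0,0,0,0,0,0,0.5,0,0,0,0,0,0,0.4,0,0,0,0,0,0,0.4,0,0,0,0,0,0,0.2,0,0,0,0,0,0,0,0,0,0,0]'
```

```text
t: 11.35
eef_pos: [0.5582, 0.1266, 0.0749]
ee_rot: [[-0.569, 0.822, -0.012], [0.822, 0.569, 0.006], [0.012, -0.007, -1.0]]
force: [-0.1, 0.4, 0.0]
width: 0.0434
```

```bash
python3 -m creep '[-0.01,0.14,0.25,0,-0.004,0,0,0,0,0.2,0,0,0,0,0,0,0,0,0,0,0]';  python3 -m creep '[0,0,0,0,0,0,-1,0,0,0,0,0,0,-1,0,0,0,0,0,0,-1,0,0,0,0,0,0,-1]' 4
```

```text
t: 11.72
eef_pos: [0.5665, 0.1317, 0.0474]
ee_rot: [[-0.57, 0.822, -0.003], [0.822, 0.57, -0.004], [-0.002, -0.005, -1.0]]
force: [0.5, -0.4, 1.0]
width: 0.0434
t: 12.22
eef_pos: [0.5671, 0.1321, 0.0484]
ee_rot: [[-0.57, 0.822, -0.002], [0.822, 0.57, -0.003], [-0.002, -0.003, -1.0]]
force: [-0.4, 1.9, -1.3]
width: 0.0158
```

```bash
python3 -m creep '[0,-0.012,-0.058,-0.0223,0,0,-1,0,-0.012,-0.058,-0.0223,0,0,-1,0,0,0,0,0,0,-1]'; python3 -m creep '[0,-0.012,-0.058,-0.0223,0,0,-1,0,0,0,0,0,0,-1]';python3 -c "
from h import *
print(np.round(robot.state()['q'],1))"
```

```text
t: 12.6
eef_pos: [0.5654, 0.1317, 0.0553]
ee_rot: [[-0.57, 0.813, 0.115], [0.822, 0.565, 0.078], [-0.001, 0.139, -0.99]]
force: [-1.1, -0.8, -0.5]
width: 0.0161
t: 12.85
eef_pos: [0.5644, 0.1315, 0.0586]
ee_rot: [[-0.571, 0.803, 0.17], [0.821, 0.559, 0.117], [-0.001, 0.207, -0.978]]
force: [-0.4, -0.4, -3.8]
width: 0.0157
[-41.7  13.2  29.9 115.6 -16.1  42.8 122.6]
```

```bash
python3 -m creep '[0,0,0,0,0,0,0,0,0,0,0,0,0,0,0,0,0,0,0,0,0]'; python3 -m creep '[0,0,-0.5,0,0,0,0,0,0,-0.7,0,0,0,0,0,0.4,-0.5,0.033,0,0,0,0,0.4,-0.4,0.033,0,0,0,0,0,0,0,0,0,0]';  python3 -m creep '[0,0,0,0,0,0,1]'; cat > m6.py <<'E'
from tri import *
import sys
n=sys.argv[1]; w,sc='wrist'+n,'scene'+n; shot('wrist',w); shot('scene',sc)
s,A,_=big(sc,red,(330,225,400,300)); a,b=(int(i) for i in proj(w,[.565,.131,.07])); q,B,_=big(w,red,(a-60,b-60,a+60,b+60))
P,e=tri([(sc,s),(w,q)]); print('paddle',s,A,q,B,P,e)
a,b=(int(i) for i in proj(w,[.62,.17,.027])); print('lens exp',a,b)
p,A,r=big(w,lambda h,s,v:(v>75)&(s>8)&(s<80)&(h>60)&(h<110),(a-45,b-45,a+45,b+45)); L=plane(w,*p,.027)[:2]; print('lens',L,A,r)
d=L-P[:2]; print('yaw',np.degrees(np.arctan2(d[1],d[0])),'dist',np.linalg.norm(d))
print('sin th',(P[2]-.043)/.056)
E
python3 m6.py 6
```

```text
t: 13.22
eef_pos: [0.5654, 0.1324, 0.0585]
ee_rot: [[-0.572, 0.803, 0.167], [0.82, 0.561, 0.115], [-0.002, 0.203, -0.979]]
force: [-0.4, -0.2, -0.1]
width: 0.0379
t: 13.85
eef_pos: [0.5843, 0.1466, 0.1926]
ee_rot: [[-0.572, 0.82, -0.01], [0.82, 0.572, -0.009], [-0.002, -0.013, -1.0]]
force: [0.1, -0.1, -0.6]
width: 0.0433
t: 13.98
eef_pos: [0.5842, 0.146, 0.1919]
ee_rot: [[-0.571, 0.821, -0.01], [0.821, 0.571, -0.01], [-0.002, -0.014, -1.0]]
force: [-0.7, 0.8, 0.8]
width: 0.0477
paddle [363.12530713 253.76822277] 203.5 [324.91932925 190.66961251] 735.5 [0.55697794 0.12639829 0.08272414] [[-0.3, -0.0], [-0.7, -0.1]]
lens exp 324 265
lens [0.62019807 0.17184032] 2743.0 ((325.5, 266.5), (57.0, 61.0), 90.0)
yaw 35.708224990127746 dist 0.0778573260930433
sin th 0.7093596417309825
```

Handle angle is now about 0.78 rad. For a bias-free measurement, I'll put the camera straight above the lens, then straight above the ball.

```bash
python3 -m creep '[0,0.7,0,-0.0045,0,0,1,0,0.7,0,0,0,0,1,0,0.45,0,0,0,0,1,0,0,0,0,0,0,1,0,0,0,0,0,0,1]'; cat > m7.py <<'E'
from tri import *
import sys
f=sys.argv[1]; shot('wrist',f); im=cv2.imread(f'pics/{f}.png'); g=cv2.medianBlur(cv2.cvtColor(im,6),3)
lens=lambda h,s,v:(v>75)&(s>8)&(s<80)&(h>60)&(h<110)
def hough(X,r0,r1,z,W=60):
    x,y=proj(f,X).astype(int); x0,y0=max(x-W,0),max(y-W,0)
    h=cv2.HoughCircles(cv2.resize(g[y0:y+W,x0:x+W],None,fx=4,fy=4,interpolation=2),cv2.HOUGH_GRADIENT,1,20,param1=80,param2=15,minRadius=4*r0,maxRadius=4*r1)
    if h is None: print('none'); return
    for c in h[0,:3]:
        q=(c[:2]+.5)/4-.5+[x0,y0]; print('  circle',q,c[2]/4,plane(f,*q,z))
print('lens'); a,b=proj(f,[.62,.171,.024]).astype(int); print(a,b)
try:
    p,A,r=big(f,lens,(max(a-50,0),max(b-50,0),a+50,b+50)); print('mask',p,A,r,plane(f,*p,.024)); hough([.62,.171,.024],26,42,.024)
except Exception as e: print(e)
print('ball'); hough([.4935,.217,.038],10,24,.038,50)
E
python3 m7.py wrist7
python3 -m creep '[-0.4,-0.7,0,0,0,0,1,-0.4,-0.7,0,0,0,0,1,-0.4,-0.7,0,0,0,0,1,0,0,0,0,0,0,1,0,0,0,0,0,0,1]'
```

```text
t: 14.7
eef_pos: [0.6735, 0.2067, 0.1895]
ee_rot: [[-0.567, 0.824, -0.002], [0.824, 0.567, 0.001], [0.002, -0.001, -1.0]]
force: [-0.6, -0.8, -0.4]
width: 0.0866
lens
325 145
mask [325.08396575 162.05575015] 1713.0 ((324.2591857910156, 156.28128051757812), (69.70109558105469, 50.10194396972656), 6.881723880767822) [0.63227655 0.17899089 0.024     ]
  circle [326.5  147.75] 32.575 [0.62115241 0.17284296 0.024     ]
  circle [324.25 142.25] 38.625 [0.61826667 0.16847195 0.024     ]
  circle [321.75 149.75] 37.325 [0.62496044 0.17041933 0.024     ]
ball
  circle [464.25  44.25] 20.8 [0.47227242 0.21685745 0.038     ]
  circle [496.5   51.75] 12.475 [0.45638853 0.24470626 0.038     ]
t: 15.38
eef_pos: [0.6048, 0.0702, 0.1902]
ee_rot: [[-0.566, 0.825, -0.001], [0.825, 0.566, 0.005], [0.005, 0.002, -1.0]]
force: [0.1, 1.3, -0.5]
width: 0.0874
```

```bash
python3 -m creep '[0.77,0.26,0,0,0,0,1,0.77,0.26,0,0,0,0,1,0.77,0.26,0,0,0,0,1,0.77,0.26,0,0,0,0,1,0,0,0,0,0,0,1,0,0,0,0,0,0,1]'; python3 m7.py wrist8; python3 - <<'E'
from h import *
# stitch for a single numeric+visual check
a=cv2.imread('pics/wrist7.png')[0:200,250:400]; x,y=proj('wrist8',[.4935,.217,.03]).astype(int)
b=cv2.imread('pics/wrist8.png')[max(y-100,0):max(y-100,0)+200,x-75:x+75]; print('crop b origin',x-75,max(y-100,0))
z=lambda i:cv2.resize(cv2.convertScaleAbs(i,alpha=1.4,beta=15),(390,520),interpolation=2)
cv2.imwrite('pics/v7.png',np.hstack([z(a),z(b)]))
E
```

```text
t: 16.12
eef_pos: [0.5491, 0.2677, 0.1911]
ee_rot: [[-0.569, 0.822, -0.0], [0.822, 0.569, 0.006], [0.005, 0.003, -1.0]]
force: [-0.3, -0.8, -0.1]
width: 0.0871
lens
196 220
mask [198.31531877 222.22415996] 2609.0 ((198.50003051757812, 222.00001525878906), (60.10407257080078, 55.86143493652344), 45.0) [0.62080947 0.17306092 0.024     ]
  circle [195.75 223.5 ] 30.45 [0.62335953 0.17150716 0.024     ]
  circle [200.5  221.75] 29.6 [0.61916456 0.17467112 0.024     ]
  circle [190. 226.] 36.175 [0.6288235  0.16780536 0.024     ]
ball
  circle [285.25 115.25] 13.7 [0.49358961 0.18999013 0.038     ]
crop b origin 237 32
```

View pics/v7.png

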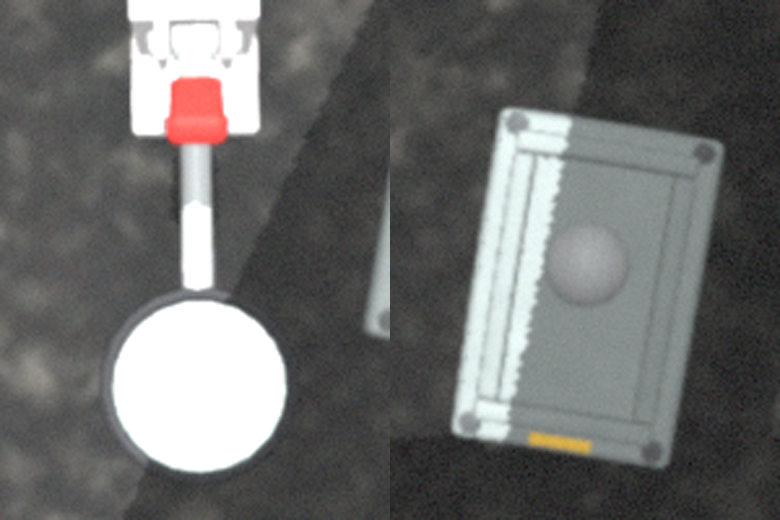

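View 12, left half: lens glass centre at full-image (326.9,148.1), and the foot's front edge midpoint at (325.2,51.5). Right half: ball centre at (312.4,133.5) and the plate's four corners are clear.

```bash
python3 - <<'E'
from h import *
L=plane('wrist7',326.9,148.1,.026)[:2]; F=plane('wrist7',325.2,51.5,.008)[:2]; d=L-F
y=np.arctan2(d[1],d[0]); u=np.array([np.cos(y),np.sin(y)]); print('lens',L,'foot front',F,np.linalg.norm(d),'yaw',np.degrees(y)); print('grip from lens',L-.142*u,'from foot',F-.05*u)
l,r=[plane('wrist7',250+x/2.6,134/2.6,.008)[:2] for x in(131,260)]; print('foot w',np.linalg.norm(l-r),'yaw',np.degrees(np.arctan2(*(r-l)[::-1]))-90)
E=lambda x,y,z:plane('wrist8',237+(x-390)/2.6,32+y/2.6,z)[:2]
B=E(586,264,.038); Y=E(560,442,.013); print('ball',B,'yel yaw',np.degrees(np.arctan2(*(Y-B)[::-1])))
for z in(.012,):
    C=np.array([E(*q,z) for q in[(502,108),(723,145),(664,468),(454,436)]]); w=(C[3]+C[2]-C[0]-C[1])/2; yy=np.arctan2(w[1],w[0]); w/=np.linalg.norm(w)
    print('sides',[round(np.linalg.norm(C[i]-C[i-1]),4) for i in range(4)],'cen',C.mean(0),'yaw',np.degrees(yy),[np.degrees(np.arctan2(*(C[j]-C[i])[::-1])) for i,j in((0,3),(1,2),(0,1),(3,2))],'seat(8)',C.mean(0)-.008*w)
    print('along ball-cen',(B-C.mean(0))@w)
E
```

```text
lens [0.62117433 0.1732666 ] foot front [0.54745848 0.12081938] 0.09046954200757866 yaw 35.43102386092112
grip from lens [0.50547074 0.09094601] from foot [0.50671778 0.09183325]
foot w 0.045354116432721574 yaw 34.54848892149988
ball [0.49372864 0.217707  ] yel yaw 25.35698785817366
sides [np.float64(0.1187), np.float64(0.0782), np.float64(0.1175), np.float64(0.0767)] cen [0.50136594 0.22153027] yaw 25.222571512228352 [np.float64(25.577230795826967), np.float64(24.864270617516787), np.float64(114.70466282559836), np.float64(115.59622254181834)] seat(8) [0.49412867 0.21812118]
along ball-cen -0.008538378798424206
```

Seat is at (0.4939,0.2179) with yaw 25.2°; grip is at (0.5058,0.0912) with yaw 35.1°. Both come from the same overhead geometry. Now moving above the block.

```bash
python3 -m creep '[-0.67,-0.756,0,0,0,0,0.4,-0.67,-0.756,0,0,0,0,0.4,-0.67,-0.756,0,0,0,-0.002,0.4,0,0,0.3,0,0,0,0.4,0,0,0.3,0,0,0,0.4,0,0,0,0,0,0,0.4]'
```

```text
t: 16.92
eef_pos: [0.506, 0.0802, 0.1537]
ee_rot: [[-0.566, 0.825, 0.002], [0.825, 0.566, 0.008], [0.005, 0.006, -1.0]]
force: [-0.7, 0.5, 0.1]
width: 0.061
```

```bash
python3 -m creep '[0.15,0.1,0.3,0.002,-0.0016,-0.0035,0.4,0,0,0.4,0,0,0,0.4,0,0,0.3,0,0,0,0.4,0,0,0,0,0,0,0.4]'
```

```text
t: 17.42
eef_pos: [0.5067, 0.0944, 0.0914]
ee_rot: [[-0.577, 0.816, 0.001], [0.816, 0.577, 0.0], [-0.0, 0.001, -1.0]]
force: [0.9, -0.2, -0.1]
width: 0.0608
```

```bash
python3 -m creep '[-0.035,-0.043,0.4,0,0,0,0.4,0,0,0.4,0,0,0,0.4,0,0,0.3,0,0,0,0.4,0,0,0.1,0,0,0,0.4,0,0,0,0,0,0,0.4]'
```

```text
t: 18.05
eef_pos: [0.5086, 0.0948, 0.0202]
ee_rot: [[-0.581, 0.814, 0.005], [0.814, 0.581, 0.001], [-0.002, 0.005, -1.0]]
force: [0.3, -0.7, -0.0]
width: 0.0611
```

```bash
python3 -m creep '[-0.02,-0.073,0.1,0.0015,0,0,0.4,0,0,0,0,0,0,0.4]'; python3 -m creep '[0,0,0,0,0,0,-0.2,0,0,0,0,0,0,-0.2,0,0,0,0,0,0,-0.2,0,0,0,0,0,0,-0.2]' 45
```

```text
t: 18.3
eef_pos: [0.5064, 0.0915, 0.0151]
ee_rot: [[-0.581, 0.814, 0.003], [0.814, 0.581, -0.001], [-0.002, 0.002, -1.0]]
force: [0.6, 0.3, 0.4]
width: 0.0611
t: 18.8
eef_pos: [0.5071, 0.0916, 0.0159]
ee_rot: [[-0.581, 0.814, 0.004], [0.814, 0.581, -0.0], [-0.002, 0.003, -1.0]]
force: [-0.2, 0.4, -1.3]
width: 0.0408
```

```bash
python3 -m creep '[0,0,-0.2,0,0,0,-0.2,0,0,-0.3,0,0,0,-0.2,0,0,-0.4,0,0,0,-0.2,0,0,-0.4,0,0,0,-0.2,0,0,-0.3,0,0,0,-0.2,0,0,0,0,0,0,-0.2]'; python3 -c "
from h import *
s=robot.state();print(np.round(s['force'],2),np.round(s['ft_torque'],2),np.round(s['q'],1))"
```

```text
t: 19.55
eef_pos: [0.5031, 0.0902, 0.1147]
ee_rot: [[-0.58, 0.814, -0.003], [0.814, 0.58, -0.003], [-0.001, -0.004, -1.0]]
force: [0.6, -0.5, -6.2]
width: 0.0407
[ 0.58 -0.49 -6.25] [-0.01  0.16  0.  ] [-46.    8.6  33.6 111.9  -5.3  61.2 115.4]
```

```bash
python3 -m creep '[0.45,0.284,0,0,0,0,-0.2,0.45,0.284,0,0,0,0,-0.2,0.45,0.284,0,0,0,0,-0.2,0.45,0.284,0,0,0,0,-0.2,0,0,0,0,0,0.03,-0.2,0,0,0,0,0,0.027,-0.2,0,0,0,0,0,0,-0.2,0,0,0,0,0,0,-0.2]'
```

```text
t: 20.55
eef_pos: [0.49, 0.2189, 0.1068]
ee_rot: [[-0.423, 0.906, -0.014], [0.906, 0.423, -0.01], [-0.003, -0.017, -1.0]]
force: [0.1, 0.7, -5.7]
width: 0.041
```

```bash
python3 -m creep '[-0.04,0.075,0,-0.0054,0,0,-0.2,0,0,0.15,0,0,0,-0.2,0,0,0.15,0,0,0,-0.2,0,0,0,0,0,0,-0.2,0,0,0,0,0,0,-0.2]'; python3 - <<'E'
from tri import *
shot('scene','scene9')
# expected positions if placement belief is right
s=robot.state(); p=np.array(s['eef_pos']); R=np.array(s['ee_rot']); u=R[:,1]; 
g=p-.0013*u-R[:,2]*(.0301-.0159)
L=g+.142*u+R[:,2]*.0085
print('exp lens px',proj('scene9',L+[0,0,.005]), 'grip',g)
a,b=proj('scene9',L).astype(int)
m,A,r=big('scene9',lambda h,s,v:(v>75)&(s>8)&(s<80)&(h>60)&(h<110),(a-40,b-30,a+40,b+30)); print('lens meas',m,A,r)
m,A,r=big('scene9',red,(a-60,b-60,a+60,b+80)); piv=g+.027*u+[0,0,.010]; th=.78; pad=piv+.056*(np.cos(th)*u+np.sin(th)*np.array([0,0,1]))-.0045*np.sin(th)*u+[0,0,.0045*np.cos(th)]
print('exp red',proj('scene9',pad),'meas',m,A)
E
```

```text
t: 21.18
eef_pos: [0.4952, 0.2177, 0.0867]
ee_rot: [[-0.424, 0.906, 0.002], [0.906, 0.424, -0.003], [-0.003, 0.0, -1.0]]
force: [0.5, 0.1, -5.4]
width: 0.0405
exp lens px [301.33315972 191.87959884] grip [0.49390104 0.21717244 0.10087123]
lens meas [294.33333333 214.33333333] 0.5 ((294.79412841796875, 214.67649841308594), (1.697749376296997, 4.123105525970459), 75.96376037597656)
exp red [293.72224811 191.76353274] meas [271.33333333 135.66666667] 0.5
```

```bash
python3 -m creep '[0.012,0,0.1,0,0,0,-0.2,0,0,0.1,0,0,0,-0.2,0,0,0,0,0,0,-0.2]'; python3 -m creep '[0,0,0.1,0,0,0,-0.2,0,0,0.08,0,0,0,-0.2,0,0,0,0,0,0,-0.2]'
```

```text
t: 21.6
eef_pos: [0.4949, 0.2186, 0.074]
ee_rot: [[-0.425, 0.905, 0.002], [0.905, 0.425, -0.003], [-0.003, 0.0, -1.0]]
force: [-0.1, 0.2, -5.3]
width: 0.0405
t: 21.98
eef_pos: [0.4949, 0.2186, 0.0624]
ee_rot: [[-0.425, 0.905, 0.002], [0.905, 0.425, -0.003], [-0.003, 0.0, -1.0]]
force: [0.9, -0.5, -5.5]
width: 0.0408
```

```bash
python3 -m creep '[0,0,0.08,0,0,0,-0.2,0,0,0.06,0,0,0,-0.2,0,0,0,0,0,0,-0.2]'; python3 -m creep '[0,0,0.06,0,0,0,-0.2,0,0,0.04,0,0,0,-0.2,0,0,0,0,0,0,-0.2]'
```

```text
t: 22.35
eef_pos: [0.495, 0.2186, 0.0535]
ee_rot: [[-0.425, 0.905, 0.002], [0.905, 0.425, -0.003], [-0.003, 0.0, -1.0]]
force: [-0.0, 0.8, -4.7]
width: 0.0405
t: 22.72
eef_pos: [0.4951, 0.2186, 0.0472]
ee_rot: [[-0.425, 0.905, 0.002], [0.905, 0.425, -0.003], [-0.003, 0.001, -1.0]]
force: [0.1, 0.4, -6.4]
width: 0.0407
```

```bash
python3 -m creep '[0,0,0.06,0,0,0,-0.2,0,0,0.06,0,0,0,-0.2,0,0,0.04,0,0,0,-0.2,0,0,0,0,0,0,-0.2]'; python3 -m creep '[0,0,0.04,0,0,0,-0.2,0,0,0.04,0,0,0,-0.2,0,0,0,0,0,0,-0.2]'
```

```text
t: 23.22
eef_pos: [0.4951, 0.2186, 0.0369]
ee_rot: [[-0.425, 0.905, 0.002], [0.905, 0.425, -0.003], [-0.003, 0.001, -1.0]]
force: [-0.4, 0.2, -5.3]
width: 0.0407
t: 23.6
eef_pos: [0.4952, 0.2187, 0.0318]
ee_rot: [[-0.425, 0.905, 0.002], [0.905, 0.425, -0.003], [-0.003, 0.001, -1.0]]
force: [0.1, 0.6, -5.8]
width: 0.0412
```

```bash
python3 -m creep '[0,0,0.04,0,0,0,-0.2,0,0,0.03,0,0,0,-0.2,0,0,0,0,0,0,-0.2]'; python3 -m creep '[0,0,0.04,0,0,0,-0.2,0,0,0,0,0,0,-0.2]'
```

```text
t: 23.98
eef_pos: [0.4953, 0.2187, 0.028]
ee_rot: [[-0.425, 0.905, 0.002], [0.905, 0.425, -0.002], [-0.003, 0.001, -1.0]]
force: [-1.1, -0.9, -2.6]
width: 0.0409
t: 24.22
eef_pos: [0.4956, 0.2188, 0.0283]
ee_rot: [[-0.424, 0.906, 0.001], [0.906, 0.424, -0.001], [-0.001, 0.001, -1.0]]
force: [-0.2, 0.4, -6.4]
width: 0.0404
```

```bash
python3 -m creep '[0,0,0.06,0,0,0,-0.2,0,0,0.04,0,0,0,-0.2]'; python3 -m creep '[0,0,0.05,0,0,0,-0.2,0,0,0.05,0,0,0,-0.2]'
```

```text
t: 24.48
eef_pos: [0.4959, 0.219, 0.0277]
ee_rot: [[-0.424, 0.906, -0.001], [0.906, 0.424, 0.002], [0.002, 0.001, -1.0]]
force: [-16.2, -7.4, 32.6]
width: 0.0409
t: 24.72
eef_pos: [0.4959, 0.219, 0.0276]
ee_rot: [[-0.424, 0.906, -0.003], [0.906, 0.424, 0.005], [0.006, -0.0, -1.0]]
force: [-19.0, -9.1, 44.8]
width: 0.0405
```

Firm contact came exactly at the predicted home height (TCP z 0.0276 vs 0.0279 expected). I'll relax and release.

```bash
python3 -m creep '[0,0,-0.02,0,0,0,-0.2,0,0,0,0,0,0,-0.2,0,0,0,0,0,0,0.3,0,0,0,0,0,0,0.3,0,0,0,0,0,0,0.3]'; python3 -m creep '[0,0,-0.3,0,0,0,0.3,0,0,-0.6,0,0,0,0.3,0,0,-0.6,0,0,0,0.3,0,0.4,-0.5,0,0,0,0.3,0,0.4,-0.4,0,0,0,0.3,0,0,0,0,0,0,0.3]'
```

```text
t: 25.35
eef_pos: [0.4975, 0.2197, 0.0293]
ee_rot: [[-0.424, 0.906, 0.0], [0.906, 0.424, 0.007], [0.006, 0.003, -1.0]]
force: [0.3, 0.0, 0.1]
width: 0.0555
t: 26.1
eef_pos: [0.5431, 0.2391, 0.1851]
ee_rot: [[-0.422, 0.906, 0.005], [0.906, 0.422, 0.009], [0.006, 0.008, -1.0]]
force: [-0.2, 0.2, -0.6]
width: 0.0562
```

```bash
python3 -m creep '[0,0.6,0,0.002,0,0,-1,0,0.6,0,0,0,0,-1,0,0.6,0,0,0,0,-1,0,0,0,0,0,0,-1,0,0,0,0,0,0,-1]'; cat > m8.py <<'E'
from tri import *
import sys
f=sys.argv[1]; shot('wrist',f); shot('scene','s'+f); shot('top','t'+f)
u=np.array([.905,.425,0]); S=np.array([.4939,.2179,.012]); Le=S+.142*u+[0,0,.026]
a,b=proj(f,Le).astype(int); print('exp lens px',a,b)
for n,Z in((f,45),('s'+f,35)):
    a,b=proj(n,Le).astype(int)
    p,A,r=big(n,lambda h,s,v:(v>75)&(s>5)&(s<80)&(h>60)&(h<115),(max(a-Z,0),max(b-Z,0),a+Z,b+Z))
    if p is not None: print(n,'lens',p,A,r,plane(n,*p,.038),'exp',Le)
obs=[]
for n in(f,'s'+f,'t'+f):
    a,b=proj(n,S+.07*u+[0,0,.075]).astype(int); p,A,r=big(n,red,(max(a-35,0),max(b-35,0),a+35,b+35)); print(n,'red',p,A,(a,b))
    if p is not None and A>40: obs.append((n,p))
if len(obs)>1:
    X,e=tri(obs[:2]); d=X-S; print('paddle',X,e,'along',d@u,'perp',d@np.array([-.425,.905,0]),'sin',(X[2]-.055)/.056)
E
python3 m8.py w10
```

```text
t: 26.72
eef_pos: [0.64, 0.2833, 0.1857]
ee_rot: [[-0.421, 0.907, -0.004], [0.907, 0.421, 0.005], [0.006, -0.002, -1.0]]
force: [0.1, -0.9, -0.4]
width: 0.0146
exp lens px 326 200
w10 lens [326.33674375 200.95977575] 3567.5 ((326.0, 201.5), (67.0, 68.0), 90.0) [0.62261522 0.27787698 0.038     ] exp [0.62241 0.27825 0.038  ]
sw10 lens [307.81862745 220.53247549] 272.0 ((308.5068664550781, 219.8150634765625), (19.733083724975586, 19.052631378173828), 83.9909896850586) [0.62618001 0.26704459 0.038     ] exp [0.62241 0.27825 0.038  ]
w10 red [327.50890948 100.44832502] 701.5 (np.int64(327), np.int64(110))
sw10 red [294.13043478 222.73641304] 184.0 (np.int64(294), np.int64(223))
tw10 red [306.14246987 265.52877606] 4549.5 (np.int64(308), np.int64(265))
paddle [0.55129452 0.24487991 0.09434656] [[-0.3, 0.0], [-0.1, -0.0]] along 0.06340850396409983 perp 2.4143749205631252e-05 sin 0.7026171513953325
```

The lens sits within 0.5 mm of its expected home position, and the handle is still up at about 0.78 rad. Now I'll press the handle down with closed fingers.

```bash
python3 -m creep '[0.02,-0.5,0,0,0,0,-1,0.02,-0.5,0,0,0,0,-1,0,-0.47,0,0,0,0,-1,0,0,0.4,0,0,0,-1,0,0,0.4,0,0,0,-1,0,0,0.2,0,0,0,-1,0,0,0,0,0,0,-1]'
```

```text
t: 27.75
eef_pos: [0.5529, 0.2474, 0.1281]
ee_rot: [[-0.422, 0.907, -0.002], [0.907, 0.422, 0.012], [0.011, 0.003, -1.0]]
force: [-0.4, 0.7, 0.4]
width: 0.0003
```

```bash
python3 -m creep '[-0.027,0.1,0.2,0,-0.0035,0,-1,0,0,0.15,0,0,0,-1,0,0,0.12,0,0,0,-1,0,0,0.12,0,0,0,-1,0,0,0,0,0,0,-1]'; python3 -m creep '[0,0,0.12,0,0,0,-1,0,0,0.12,0,0,0,-1,0,0,0.1,0,0,0,-1,0,0,0,0,0,0,-1]'
```

```text
t: 28.38
eef_pos: [0.5694, 0.2536, 0.0981]
ee_rot: [[-0.423, 0.906, 0.023], [0.906, 0.422, 0.011], [-0.0, 0.026, -1.0]]
force: [-0.6, -0.4, 0.1]
width: 0.0005
t: 28.88
eef_pos: [0.5687, 0.2532, 0.0752]
ee_rot: [[-0.422, 0.906, 0.021], [0.906, 0.422, 0.009], [-0.0, 0.023, -1.0]]
force: [0.0, 0.2, 0.4]
width: 0.0002
```

```bash
python3 -m creep '[0,-0.1,0.08,0.006,0,0,-1,0,0,0.08,0,0,0,-1,0,0,0.08,0,0,0,-1,0,0,0,0,0,0,-1]'; python3 -m creep '[0,0,0.06,0,0,0,-1,0,0,0.05,0,0,0,-1,0,0,0,0,0,0,-1]'
```

```text
t: 29.38
eef_pos: [0.5628, 0.2505, 0.0596]
ee_rot: [[-0.422, 0.906, 0.002], [0.906, 0.422, 0.001], [-0.0, 0.002, -1.0]]
force: [-0.4, 0.4, 0.1]
width: 0.0006
t: 29.75
eef_pos: [0.5642, 0.2511, 0.0562]
ee_rot: [[-0.422, 0.906, 0.004], [0.906, 0.422, 0.003], [0.001, 0.005, -1.0]]
force: [-4.4, -1.7, 6.2]
width: 0.0006
```

```bash
python3 -m creep '[0,-0.03,0.05,0,0,0,-1,0,0,0.05,0,0,0,-1]'; python3 -m creep '[0,0,0.04,0,0,0,-1,0,0,0,0,0,0,-1]'
```

```text
t: 30.0
eef_pos: [0.5646, 0.2512, 0.0549]
ee_rot: [[-0.422, 0.907, 0.008], [0.907, 0.422, 0.007], [0.003, 0.01, -1.0]]
force: [-13.2, -4.6, 31.8]
width: 0.0006
t: 30.25
eef_pos: [0.5644, 0.2511, 0.0563]
ee_rot: [[-0.422, 0.907, 0.006], [0.907, 0.421, 0.009], [0.006, 0.01, -1.0]]
force: [-3.8, -1.7, 4.4]
width: 0.0004
```

Down to the hard stop at TCP z 0.055–0.056, which matches the level paddle. I'll lift off straight up and verify.

```bash
python3 -m creep '[0,0,-0.2,0,0,0,-1,0,0,-0.5,0,0,0,-1,0,0,-0.6,0,0,0,-1,0,0.6,-0.5,0,0,0,-1,0,0.7,-0.3,0,0,0,-1,0,0,0,0,0,0,-1,0,0,0,0,0,0,-1]'; sed -i 's/S+.07\*u+\[0,0,.075\]/S+.083*u+[0,0,.044]/' m8.py; python3 m8.py w11; python3 - <<'E'
from tri import *
s,A,_=big('w11',red,(280,60,370,200)); print(s,A,plane('w11',*s,.0565), 'exp',np.array([.4939,.2179])+.083*np.array([.905,.425]))
E
```

```text
t: 31.12
eef_pos: [0.6354, 0.2829, 0.189]
ee_rot: [[-0.421, 0.907, 0.007], [0.907, 0.421, 0.009], [0.005, 0.01, -1.0]]
force: [0.3, -0.8, 0.4]
width: 0.0004
exp lens px 325 203
w11 lens [324.67198735 202.99654875] 3477.0 ((324.5, 203.0), (66.0, 67.0), 90.0) [0.62244176 0.27773385 0.038     ] exp [0.62241 0.27825 0.038  ]
sw11 lens [302.08104144 220.14044738] 454.5 ((302.0, 220.5), (19.0, 32.0), 90.0) [0.62175117 0.27605654 0.038     ] exp [0.62241 0.27825 0.038  ]
w11 red [325.00441919 135.00294613] 792.0 (np.int64(325), np.int64(133))
sw11 red [296.754858   234.62929746] 111.5 (np.int64(296), np.int64(233))
tw11 red [303.20743011 259.39924093] 4567.0 (np.int64(305), np.int64(259))
paddle [0.5700418  0.25329442 0.05261535] [[-0.4, 0.1], [-0.2, 0.0]] along 0.08395095864438451 perp -0.0003283167572197632 sin -0.04258311825569274
[325.00441919 135.00294613] 792.0 [0.56985566 0.25356107 0.0565    ] exp [0.569015 0.253175]
```

```bash
python3 -c "
from h import *
s=robot.state(); print(s['t'],np.round(s['force'],1),np.abs(s['dq']).max()); print(robot.close_job())"
```

```text
31.275 [ 0.8 -0.5  0. ] 0.17515893095982787
the job is handed in; nothing more can be done
None
```

The magnifier is on its mount with the handle locked down, and I handed the job in at t = 31.3 s. The hand-in gave no verdict, so the results below come from my own measurements.

**Handle up:** The first swing reached only about 0.57 rad. The arm got near its joint limits, and the magnifier was partly lifted, shifted about 2–3 cm and turned about 7°. I set it back on the worktop, measured again and pinched the paddle a second time. That brought the handle to about 0.78 rad.

**Seating:** I gripped the block (0.041 m between the fingers) and lowered it over the ball in small steps. It met no side force on the way down and stopped firmly at z 0.0276, against 0.0279 predicted. I pressed with up to about 45 N to be sure it was fully home. After release the lens was within 0.5 mm of where it should be, with the handle still up.

**Locking:** I pushed the handle down to its stop with about 32 N at most, then moved the gripper clear.

**Last checks:**
- **Lens:** it is 0.5 mm from its expected position, on the side of the yellow mark.
- **Paddle:** it is level and within 1 mm along the coupler. Its triangulated height came out about 4 mm low (0.053 against 0.0565), which I put down to triangulation error because the push ended at the expected level height.
- **Robot:** it was clear of everything, with about 1 N or less on the wrist.
- **Not checked:** I did not re-measure the beaker, timer and dish at the end, and the coupler's tilt was not measured directly. The arm was kept away from the three bystanders, and I noticed no unexpected contact.

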